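# Load a lens into the drop-door test box and hold its density wheel at the third click

## Task

Put the small black lens cell into the grey test box for a transmission reading: pull the box's drop-down front door fully open by its bar, lay the lens cell flat in the round holder on the inside of the door, and swing the door fully shut again. Only with the door shut, turn the wing knob on top clockwise from its rest position, feeling for the clicks, to the third click stop and no further (more light would flood the detector), and finish while still holding it there: a spring takes it back to dark if it is let go. Leave the other things on the table where they are.

Things in the scene. Friction and masses are not known exactly. Their poses are not given: they have to be found in the camera images.
- test_box: Grey sheet-metal box fixed to the table, 130 mm deep (its x), 164 mm wide (its y), top 112 mm above the table. Origin under its centre on the table; its x points from the door (front, facing the robot) to the back, z up. It stands in varying places with a yaw of roughly 0.2 to 0.5 rad.
- door (a joint): Drop-down front door of the box, hinged along its bottom edge: 0 = shut (upright), grows as the top comes down toward the robot, 1.571 = fully open (level). A damped friction hinge (0.2 N m plus 0.2 N m s of damping): it stays where it is left, 2 to 6 N at the bar move it.
- door_hinge (a point): Middle of the door's hinge line, on the box, 24 mm above the table; the hinge runs along the box's y.
- door_bar (a point): Middle of the door's pull bar: round, 10 mm thick, along the box's y, 122 mm from the hinge line, 84 mm free between its side arms. Shut, it stands 34 mm above the box's top, clear before and behind; open, it lies toward the robot 24 mm above the table with a 27 mm gap between bar and door edge. Pinched from above across the bar, it turns between the fingers as they follow the arc.
- lens_seat (a point): Centre of the lens holder's floor, inside the door, 56 mm from the hinge line (4 mm above hinge height when open). Door axes: x out of the floor (up when open), z from hinge to bar. Two aluminium arcs 10 mm high, bore 35 mm, stand toward the hinge and toward the bar; the flanks along the box's y are open, 28 mm wide, for fingers closing along the box's y.
- lens_cell: The lens cell: a black ring with glass in it, 31 mm across, 11 mm high, lying flat on the table to the right of the box, 25 g. Origin at the centre of its underside, z up. Between it and the box a fixed round platform stands on a post, 200 mm high, 0.55 m straight ahead of the robot (y about 0.01): carry past it on the robot's side; a spare post base stands at x 0.58, y -0.14.
- selector (a joint): Turn of the wing knob and its notched wheel: 0 = rest (dark), grows clockwise from above. Click stops every 0.393 rad (22.5 degrees); third at 1.178, fifth is last. A spring pulls back with 0.14 N m at rest, 0.21 at the third stop; the notches swing that by 0.09 either way: it sinks from each crest toward the next notch, then rises sharply (0.15 N m within 0.05 rad) at the notch's bottom.
- wing_knob: Black wing knob on the box: a bar grip 52 mm long (its x), 14 mm thick (its y), 28 mm high, top 157 mm above the table; a white pointer line lies on the +x half. Origin on the turning axis 116.5 mm above the table. Marks on the plate round it: rest (longer) and five stops. The notched steel wheel under it is 65 mm across, its top 122.5 mm above the table.
- knob_grip (a point): On the knob's turning axis, 145 mm above the table: middle of the wing, where to grip it across its 14 mm thickness.
- lens_ring: Bystander: silver ring mount with a stub handle, 116 mm long, lying on the table.
- solvent_bottle: Bystander: squeeze bottle with a thin spout, 117 mm high.
- micrometer_head: Bystander: silver micrometer head, 89 mm long, lying.
- screw_jar: Bystander: white pot with screw cap, 48 mm high.
- hex_key: Bystander: black L-shaped hex key, 76 mm long, lying.

How it is judged (in metres and radians):
On the way, in this order (a step that is already met when the one before it is completed fails the run):
1. the door is fully open (value of joint door above 1.4 rad), for 0.2 s.
2. the lens cell lies flat in the holder of the open door (value of joint door above 1.4 rad and distance between lens_cell and lens_seat below 0.008 m and angle between the z axis of lens_cell and the x axis of lens_seat, either way round below 0.12 rad and contact force between the fingers and lens_cell below 0.1 N), for 0.2 s.
3. the door is fully shut with the lens cell in its holder (value of joint door below 0.06 rad and distance between lens_cell and lens_seat below 0.008 m), for 0.2 s.
4. the knob stands in the third stop (value of joint selector between 1.05 and 1.31 rad), for 0.3 s.
At the end, for the whole second after the job is handed in: The door is shut (within 0.06 rad), the lens cell is in its holder (within 8 mm, tilted less than 0.25 rad), and the fingers still hold the wing knob in the third click stop (1.178 rad, within 0.13) through the last second (all of step 3 and all of step 4 and angle between the z axis of lens_cell and the x axis of lens_seat, either way round below 0.25 rad and contact force between the fingers and wing_knob above 1 N); the arm keeps its last pose, push and grip.
It fails at once if the knob is turned while the door is not shut (value of joint selector above 0.2 rad and value of joint door above 0.15 rad).
It fails at once if the knob is turned past the third stop towards the fourth (value of joint selector above 1.42 rad).
It fails at once if a bystander is moved (distance of any of lens_ring, solvent_bottle, micrometer_head, screw_jar, hex_key from where it was at the start of the episode above 0.02 m).
It also fails if it takes over 72 s, if anything falls off the work surface, if the arm or the gripper's body presses on something with over 40 N, if the wrist force passes 120 N, or if a joint passes its speed limit or range.

## Robot

A 6-joint arm with a two-finger parallel gripper is mounted at the origin on the work surface; the furniture and walls round the work are solid. World frame = base frame: x ahead of the robot, y to its left, z up, the work surface at z = 0. Lengths are in m, angles in degrees, forces in N, time in s.
With the tool pointing down it reaches from about 0.25 to 0.725 m from the base axis. Payload 9.7 kg.
Tool frame: the origin (TCP) lies at the very end of the fingers, on their centre line; the grasp point (between the pads) lies 19 mm behind it; z points along the fingers, y is the direction in which the jaws open and shut (so a half turn about z gives the same grasp; the last joint's range is limited). The gripper opens to 85 mm and grips with 20 to 120 N. Pads are 22 mm wide; open, the fingers measure 114 mm over their backs; the gripper's body (76 mm by 85 mm) begins 54 mm behind the grasp point. The pads swing forward as they close: fully open they stand 13 mm farther back than shut.
Start: joints at [66.291, 4.979, 10.078, 95.1, 0, 90], TCP at [0.221, 0.504, 0.231] pointing down, gripper open.
Joint ranges: [-179.16, 179.16], [-48.56, 103.87], [-65.8, 70.77], [-126.05, 130.52], [-82.76, 87.17], [-180, 180]. Speed limits (degrees/s): [127.2, 127.2, 147.25, 180, 180, 180].

## Interface

Orientations are given as [roll, pitch, yaw] about the fixed x, y, z axes, in that order (R = Rz(yaw) Ry(pitch) Rx(roll)).
In Python, from workcell import bot gives the robot as it stands.
- The arm moves only by the shell command python3 -m pendant 'ROWS' [FORCE]. ROWS is JSON, a list that holds one entry, the list of rows, each a list of 7 numbers: the shift along the tool's x, y, z in cm, then the turn, a rotation vector about the tool's x, y, z in rad, then the opening in per cent of the stroke, from 0 (shut) to 100 (fully open). In form: [[[dx, dy, dz, ax, ay, az, gripper], ...]]. A call has 1 to 5 rows; each row shifts and turns the pose as measured when the row begins, along the tool's axes as they then stand; what a row does not reach is not made up. A row lasts 1/12 s, in which the tool goes at most 41.7 mm and 7.16 degrees, less where a joint would pass 70% of its speed; a pose out of reach is approached as far as the arm can. A call with a gripper value outside its range is refused whole. The fingers move at their own pace and stop on an object; FORCE is the grip in N (left out, the last holds). Time passes only in rows, so rows that do not move let the fingers close. It gives the time, the measured TCP pose, the force and the opening at its end, in the units of the state.
- bot.get_obs(): the state, without advancing time (a new reading comes with each control period).
- bot.camera(name): name is "scene" or "top" or "wrist"; returns the picture (480x640x3 uint8, red, green, blue); there is no depth.
- bot.get_calibration(name): a dict with "intrinsics" (3x3 intrinsics, pixels), "pose" (4x4, takes a point from camera to world coordinates); the wrist camera has in their place "T_tool_cam" (4x4, takes a point from camera to tool coordinates, whose origin is the TCP and whose axes are the flange's). Camera axes: x right, y down, z forward; pixel columns grow to the right and rows downward; lengths in m; the calibration is good to about 2 mm. A picture is of the moment at which its call begins: read the wrist's pose just before it. get_calibration takes no time and is no camera call.
- bot.job_done(): hands the job in, once; it reports no verdict.
Trained networks look in the newest picture that a camera, given by its name, has taken for a name from the list of things; names that differ only in an ending like _2 or _b are one class to them, and where a whole thing is asked for, a point or a joint stands for the part that bears it (a point fixed in the world has none). Each returns a list of dicts, best first, with "confidence" (0 to 1); they miss things now and then, are a little off and sometimes report something else, mostly with a low value. They report only what shows in the picture. A call takes as long as a camera call.
- bot.masks_of(camera, thing): "pixels" (480x640 bool, what is visible of it) and "extent" ([left, top, right, bottom] in pixels, round what is visible of it).
- bot.mark_of(camera, thing): "uv" ([column, row] in pixels: a listed point, or the origin of a listed thing).
The state is a dict: "time": time; "q": joint angles; "qd": joint speeds; "joint_efforts": joint torques, N m; "ee_pos": TCP position; "tcp_rot": TCP orientation; "wrist_force": force on the tool from outside, world axes, zero at the start; "torque": the same for the moment, N m; "opening": finger opening in m.
Only numpy, scipy, OpenCV 4.12 (cv2) and the standard library are available. Lean on these libraries where they do the work, as an engineer would, in place of code of your own. Each camera call takes 0.05 s, during which the arm holds its last target. There are 200 camera calls.

## Working session

There is one attempt and no reset: what is moved stays moved. The work goes in short steps, Python scripts to look and compute and a shell command to move; the robot and the scene stay as the last step left them, time stands still between calls to the robot, and variables do not carry over. Pictures are saved under pics/ and viewed, about 8 in all and at most 12, crops included, and the job is handed in when it is done.

```bash
mkdir -p pics; ls
cat > h.py <<'E'
import numpy as np, cv2
from workcell import bot
from scipy.spatial.transform import Rotation as R
def tool():
    o=bot.get_obs(); T=np.eye(4); T[:3,3]=o['ee_pos']; T[:3,:3]=R.from_euler('xyz',o['tcp_rot'],degrees=True).as_matrix(); return T
def cam(n):
    c=bot.get_calibration(n); K=np.array(c['intrinsics'])
    P=np.array(c['pose']) if 'pose' in c else tool()@np.array(c['T_tool_cam'])
    return K,P
def ray(K,P,uv):
    d=P[:3,:3]@np.linalg.inv(K)@np.array([uv[0],uv[1],1.]); return P[:3,3],d/np.linalg.norm(d)
def atz(K,P,uv,z):
    o,d=ray(K,P,uv); return o+d*(z-o[2])/d[2]
def proj(K,P,X):
    p=P[:3,:3].T@(np.asarray(X)-P[:3,3]); p=K@p; return p[:2]/p[2]
def snap(n,name):
    im=bot.camera(n); cv2.imwrite('pics/'+name,im[:,:,::-1]); return im
def delta(pos,Rt=None):
    T=tool(); d=T[:3,:3].T@(np.asarray(pos)-T[:3,3])*100
    r=np.zeros(3) if Rt is None else R.from_matrix(T[:3,:3].T@Rt).as_rotvec()
    print('delta cm',d.round(2),'rot',r.round(3)); return d,r
def down(yaw): # tool z down, tool y axis at world angle yaw
    y=np.array([np.cos(yaw),np.sin(yaw),0]); z=np.array([0,0,-1.]); return np.stack([np.cross(y,z),y,z],1)
E
python3 - <<'E'
from h import *
o=bot.get_obs(); print({k:np.round(v,3) for k,v in o.items()})
zs={'door_hinge':.024,'door_bar':.146,'lens_cell':0,'wing_knob':.1165,'knob_grip':.145,'test_box':0}
for n in ['top','scene']:
    snap(n,n+'0.png'); K,P=cam(n); print(n,P[:3,3].round(3))
    for t in zs:
        for m in bot.mark_of(n,t)[:2]:
            print(t,np.round(m['uv'],1),round(m['confidence'],2),atz(K,P,m['uv'],zs[t]).round(4))
print(np.round(bot.get_calibration('wrist')['T_tool_cam'],3))
E
```

```text
pics
{'time': np.float64(0.0), 'q': array([ 6.6291e+01,  5.0110e+00,  1.0033e+01,  9.5101e+01, -1.0000e-03,
        8.9999e+01]), 'qd': array([ 0.103, -0.063, -0.113,  0.038,  0.008, -0.041]), 'joint_efforts': array([-1.0000e-03, -5.2038e+01,  4.6482e+01,  1.6000e-02, -0.0000e+00,
        0.0000e+00]), 'ee_pos': array([0.221, 0.503, 0.231]), 'tcp_rot': array([-1.79922e+02,  1.00000e-03,  1.56292e+02]), 'wrist_force': array([-0.322,  0.066, -0.071]), 'torque': array([-0.018,  0.025,  0.024]), 'opening': np.float64(0.086)}
top [0.33  0.063 1.444]
door_hinge [278.8 243.3] 0.58 [0.5338 0.1884 0.024 ]
door_bar [278.1 235.9] 0.82 [0.5349 0.1798 0.146 ]
lens_cell [388.7 272.1] 0.49 [ 0.4614 -0.1137  0.    ]
wing_knob [249.  223.6] 0.94 [0.5704 0.2576 0.1165]
test_box [260.9 234. ] 0.79 [0.5627 0.2408 0.    ]
scene [-0.129 -0.524  1.087]
door_hinge [284.1 243.3] 0.77 [0.53   0.1989 0.024 ]
door_hinge [457.4 339. ] 0.72 [ 0.5746 -0.288   0.024 ]
door_bar [281.7 211.9] 0.78 [0.5236 0.1906 0.146 ]
door_bar [289.9 230.4] 0.72 [0.4923 0.1338 0.146 ]
lens_cell [362.2 335. ] 0.6 [ 0.4581 -0.1147  0.    ]
wing_knob [275.7 195.8] 0.64 [0.5758 0.265  0.1165]
knob_grip [272.3 188.3] 0.71 [0.5691 0.2674 0.145 ]
test_box [287.1 233.3] 0.82 [0.576  0.2341 0.    ]
[[-0.    -0.956 -0.292  0.073]
 [ 1.     0.    -0.001 -0.   ]
 [ 0.001 -0.292  0.956 -0.144]
 [ 0.     0.     0.     1.   ]]
```

View pics/top0.png

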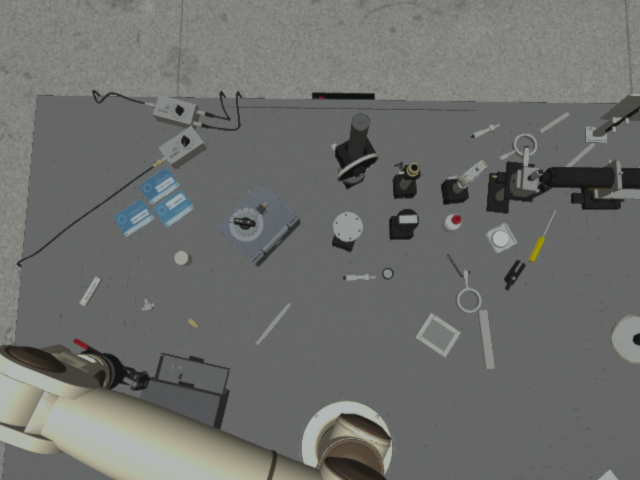

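View pics/scene0.png

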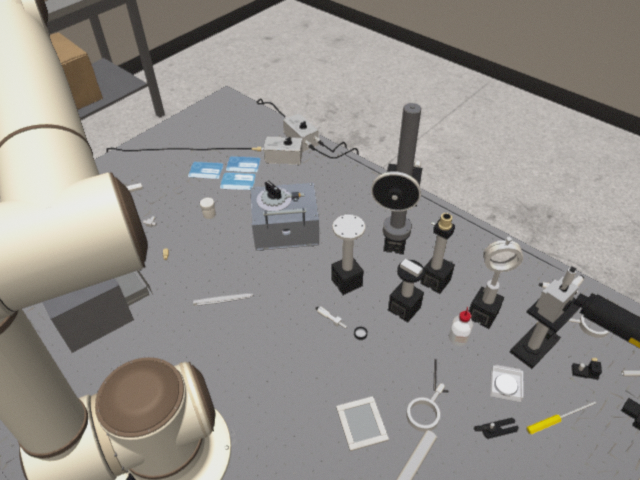

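Top: box at about (260,228), with the door on its lower-right side, the lens cell at (388,272) and the platform at (348,227). Scene: the bar stands before the knob at about (285,212), and the lens cell is at (361,333). The left-hand items agree between the two views to about 1 cm, so I'll move in for a wrist look.

```bash
for i in 1 2; do :; done
python3 -m pendant '[[[-3.45,-1.42,-0.7,0,0,0,100],[-3.45,-1.42,-0.7,0,0,0,100],[-3.45,-1.42,-0.7,0,0,0,100],[-3.45,-1.42,-0.7,0,0,0,100],[-3.45,-1.42,-0.7,0,0,0,100]]]'
python3 -m pendant '[[[-3.45,-1.42,-0.7,0,0,0,100],[-3.45,-1.42,-0.7,0,0,0,100],[-3.45,-1.42,-0.7,0,0,0,100],[-3.45,-1.42,-0.7,0,0,0,100],[-3.45,-1.42,-0.7,0,0,0,100]]]'
python3 -m pendant '[[[0,0,0,0,0,0.12,100],[0,0,0,0,0,0.12,100],[0,0,0,0,0,0.12,100],[0,0,0,0,0,0.12,100],[0,0,0,0,0,0,100]]]'
python3 - <<'E'
from h import *
print(tool().round(3)); K,P=cam('wrist'); im=snap('wrist','w1.png')
zs={'door_hinge':.024,'door_bar':.146,'wing_knob':.1165,'knob_grip':.145,'test_box':0}
for t in zs:
    for m in bot.mark_of('wrist',t)[:2]:
        print(t,np.round(m['uv'],1),round(m['confidence'],2),atz(K,P,m['uv'],zs[t]).round(4))
E
```

```text
time: 1.12
ee_pos: [0.3501, 0.3689, 0.2646]
tcp_rot: [-179.8, -0.1, 157.0]
wrist_force: [0.5, 0.1, 0.2]
opening: 0.0854
time: 1.53
ee_pos: [0.4859, 0.2283, 0.3023]
tcp_rot: [-179.9, -0.0, 157.0]
wrist_force: [0.5, 1.1, -0.3]
opening: 0.0855
time: 1.95
ee_pos: [0.4923, 0.2205, 0.3031]
tcp_rot: [180.0, 0.1, 128.2]
wrist_force: [-0.1, 0.4, 0.5]
opening: 0.0852
[[-0.619  0.785  0.002  0.492]
 [ 0.785  0.619 -0.001  0.221]
 [-0.002  0.    -1.     0.303]
 [ 0.     0.     0.     1.   ]]
door_hinge [326.6 229. ] 0.56 [0.5313 0.1887 0.024 ]
door_bar [330.6 269.3] 0.91 [0.5336 0.1873 0.146 ]
wing_knob [410.2 221.7] 0.81 [0.5709 0.2634 0.1165]
knob_grip [423.6 226.6] 0.78 [0.5725 0.2687 0.145 ]
test_box [382.6 219.3] 0.89 [0.5846 0.2383 0.    ]
test_box [411.4 224.5] 0.38 [ 0.6184  0.2561 -0.    ]
```

View pics/w1.png

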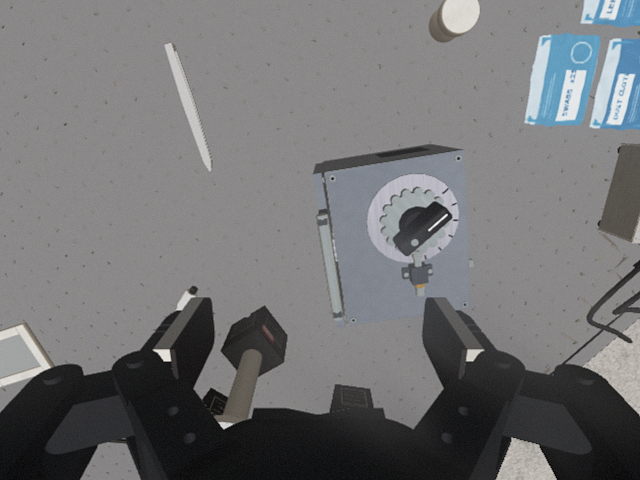

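Wrist view: bar from about (322,214) to (338,316), and box-top corners near (327,172), (460,152), (469,304) and (350,322). The knob is at (423,227), with its white pointer line toward (440,218). Next I'll fit the box pose.

Run:
```python
from h import *
K,P=cam('wrist')
for n,uv,z in [('barA',(323,214),.146),('barB',(338,316),.146),('c1',(327,172),.112),('c2',(460,152),.112),('c3',(469,304),.112),('c4',(350,322),.112),('knobtip',(448,209),.157),('knobtail',(402,244),.157)]:
    print(n,atz(K,P,uv,z).round(4))
mid=(atz(K,P,(323,214),.146)+atz(K,P,(338,316),.146))/2; print('bar mid',mid)
v=atz(K,P,(323,214),.146)-atz(K,P,(338,316),.146); print('bar ang',np.arctan2(v[1],v[0])-np.pi/2,np.linalg.norm(v))
a,b,c,d=[atz(K,P,u,.112) for u in [(327,172),(460,152),(469,304),(350,322)]]
for q in (b-a,c-d): print(np.arctan2(q[1],q[0]),np.linalg.norm(q))
for q in (a-d,b-c): print(np.arctan2(q[1],q[0])-np.pi/2,np.linalg.norm(q))
```

```text
barA [0.4959 0.2238 0.146 ]
barB [0.5691 0.1557 0.146 ]
c1 [0.4792 0.251  0.112 ]
c2 [0.5623 0.3409 0.112 ]
c3 [0.6801 0.2378 0.112 ]
c4 [0.5974 0.1443 0.112 ]
knobtip [0.572  0.2938 0.157 ]
knobtail [0.5631 0.2475 0.157 ]
bar mid [0.53247953 0.18975886 0.146     ]
bar ang 0.8223453646341321 0.09997511911588074
0.8246796099161358 0.12244983824076654
0.8467983751638682 0.12479959970391326
0.8366857086098376 0.15927822157805088
0.8517102204764986 0.15656374752839142
```

```bash
python3 -m pendant '[[[0,0,0,0,0,-0.084,40],[0,0,0,0,0,-0.083,40],[0,0,2,0,0,0,40],[0,0,3,0,0,0,40],[0,0,0,0,0,0,40]]]' 30
python3 - <<'E'
from h import *
print(bot.get_obs()['tcp_rot']);delta([.5325,.1895,.132],down(.835))
E
```

```text
time: 2.67
ee_pos: [0.4919, 0.2219, 0.2525]
tcp_rot: [179.9, 0.2, 139.4]
wrist_force: [-0.4, -0.4, -1.8]
opening: 0.0341
[1.79890725e+02 1.65074232e-01 1.39391220e+02]
delta cm [-5.15  0.16 12.06] rot [0.002 0.003 0.027]
```

```bash
python3 -m pendant '[[[-2.6,0.1,0.5,0,0,0.027,40],[-2.55,0.06,1.0,0,0,0,40],[0,0,3,0,0,0,40],[0,0,2,0,0,0,40],[0,0,0,0,0,0,40]]]'
python3 - <<'E'
from h import *
K,P=cam('wrist'); snap('wrist','w2.png')
for m in bot.mark_of('wrist','door_bar')[:2]: print(m['uv'],m['confidence'],atz(K,P,m['uv'],.146))
m=bot.masks_of('wrist','door_bar')[:1]
if m: print(m[0]['extent'],m[0]['confidence'])
delta([.5325,.1895,.132],down(.835))
E
```

```text
time: 3.08
ee_pos: [0.5338, 0.1889, 0.1916]
tcp_rot: [179.6, 0.3, 138.2]
wrist_force: [-1.1, -0.5, -0.7]
opening: 0.034
[313.7, 262.2] 0.68 [0.53328537 0.18682626 0.146     ]
[308.3, 107.9, 330.3, 350.2] 0.71
delta cm [ 0.18 -0.22  6.38] rot [0.011 0.007 0.007]
```

View pics/w2.png

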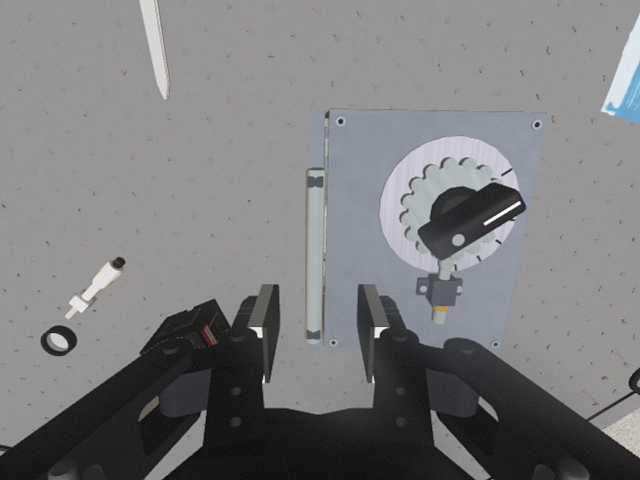

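The bar runs vertically at column ~315, centred between the fingers (272..368) and parallel to the pads. Descending and gripping.

```bash
python3 -m pendant '[[[0.1,-0.2,2,0,0,0,40],[0,0,2,0,0,0,40],[0,0,1.5,0,0,0,40],[0,0,0.5,0,0,0,25],[0,0,0,0,0,0,8]]]' 30
python3 -m pendant '[[[0,0,0,0,0,0,5],[0,0,0,0,0,0,5],[0,0,0,0,0,0,5],[0,0,0,0,0,0,5]]]' 30
python3 - <<'E'
from h import *
T=tool();print(T.round(4))
E
```

```text
time: 3.65
ee_pos: [0.5358, 0.1913, 0.1457]
tcp_rot: [178.8, 0.8, 138.4]
wrist_force: [-18.9, -23.3, -4.3]
opening: 0.0113
time: 3.98
ee_pos: [0.5344, 0.1897, 0.1458]
tcp_rot: [179.2, 0.8, 138.4]
wrist_force: [2.1, -1.4, -12.9]
opening: 0.0079
[[-0.7477  0.6638  0.0197  0.5344]
 [ 0.6639  0.7478  0.0011  0.1897]
 [-0.014   0.0139 -0.9998  0.1458]
 [ 0.      0.      0.      1.    ]]
```

The pads only pinched the bar near its top (opening 7.9 mm, TCP 14 mm too high). I'll reopen and go deeper.

```bash
python3 -m pendant '[[[0,0,0,0,0,0,35],[0,0,0,0,0,0,35],[0,-0.1,0.5,0.01,0.014,0,35],[0,0,0.5,0,0,0,35],[0,0,0.4,0,0,0,35]]]' 30
python3 -m pendant '[[[0,0,0.3,0,0,0,35],[0,0,0.2,0,0,0,10],[0,0,0,0,0,0,5],[0,0,0,0,0,0,5],[0,0,0,0,0,0,5]]]' 30
python3 -c "
from h import *
print(tool().round(4))"
```

```text
time: 4.4
ee_pos: [0.5366, 0.191, 0.1381]
tcp_rot: [179.2, 0.2, 138.5]
wrist_force: [-0.2, 0.0, -0.2]
opening: 0.0301
time: 4.82
ee_pos: [0.5351, 0.1892, 0.1321]
tcp_rot: [179.5, 0.2, 138.4]
wrist_force: [0.4, 1.5, -0.1]
opening: 0.0086
[[-0.7479  0.6638  0.0084  0.5351]
 [ 0.6638  0.7479  0.005   0.1892]
 [-0.0029  0.0093 -1.      0.1321]
 [ 0.      0.      0.      1.    ]]
```

```bash
cat > arc.py <<'E'
from h import *
o=np.array([.5351,.1892,.1321-.122]); T=tool(); p=T[:3,3]-o; h=-(p@[np.cos(.835),np.sin(.835),0]); 
print('theta',round(np.arctan2(h,p[2]),3),'r',round(np.hypot(h,p[2]),4),'lat',round(p@[-np.sin(.835),np.cos(.835),0],4))
E
python3 -m pendant '[[[0,-1.2,0.06,0,0,0,5],[0,-1.2,0.18,0,0,0,5],[0,-1.18,0.3,0,0,0,5],[0,-1.15,0.42,0,0,0,5],[0,-1.1,0.53,0,0,0,5]]]' 30; python3 arc.py
```

```text
time: 5.23
ee_pos: [0.5002, 0.151, 0.121]
tcp_rot: [178.4, 0.2, 138.6]
wrist_force: [-0.0, 4.0, 4.5]
opening: 0.0088
theta 0.437 r 0.1224 lat 0.0003
```

```bash
python3 -m pendant '[[[0,-1.08,0.57,0.01,0,0,5],[0,-1.01,0.68,0,0,0,5],[0,-0.94,0.78,0,0,0,5],[0,-0.86,0.87,0,0,0,5],[0,-0.77,0.95,0,0,0,5]]]' 30; python3 arc.py; python3 -m pendant '[[[0,-0.7,1.0,0.01,0,0,5],[0,-0.58,1.06,0,0,0,5],[0,-0.47,1.1,0,0,0,5],[0,-0.36,1.14,0,0,0,5],[0,-0.24,1.18,0,0,0,5]]]' 30; python3 arc.py
```

```text
time: 5.65
ee_pos: [0.4698, 0.1177, 0.0833]
tcp_rot: [178.5, 0.2, 138.7]
wrist_force: [0.6, 5.8, 1.6]
opening: 0.0084
theta 0.923 r 0.1214 lat 0.0004
time: 6.07
ee_pos: [0.4541, 0.1002, 0.026]
tcp_rot: [179.0, 0.2, 138.7]
wrist_force: [0.1, 3.9, 3.4]
opening: 0.0086
theta 1.439 r 0.1214 lat 0.0003
```

```bash
python3 -m pendant '[[[0,-0.1,0.8,0,0,0,5],[0,-0.03,0.6,0,0,0,5],[0,0,0.4,0,0,0,5],[0,0,0.2,0,0,0,5]]]' 30; python3 arc.py
```

```text
time: 6.4
ee_pos: [0.454, 0.0989, 0.0061]
tcp_rot: [179.0, 0.3, 138.7]
wrist_force: [-16.4, -1.5, 36.5]
opening: 0.009
theta 1.603 r 0.1215 lat -0.0005
```

The door is at its stop (angle ≥1.571). Release and retreat.

```bash
python3 -m pendant '[[[0,0,-0.2,0,0,0,5],[0,0,0,0,0,0,28],[0,0,0,0,0,0,28],[0,0,0,0,0,0,28],[0,0,-1,0,0,0,28]]]' 30
python3 -m pendant '[[[0,0,-3,0,0,0,28],[0,0,-4,0,0,0,28],[0,0,-4,0,0,0,28],[0,0,-4,0,0,0,50],[0,0,-2,0,0,0,50]]]' 30
python3 - <<'E'
from h import *
print(tool().round(3)); K,P=cam('wrist'); snap('wrist','w3.png')
for t,z in [('door_bar',.024),('lens_seat',.028),('lens_cell',0),('door_hinge',.024),('knob_grip',.145)]:
    for m in bot.mark_of('wrist',t)[:2]: print(t,np.round(m['uv'],1),round(m['confidence'],2),atz(K,P,m['uv'],z).round(4))
E
```

```text
time: 6.82
ee_pos: [0.4519, 0.0975, 0.0153]
tcp_rot: [179.4, 0.2, 138.7]
wrist_force: [0.1, 0.1, -0.0]
opening: 0.0239
time: 7.23
ee_pos: [0.446, 0.0951, 0.1883]
tcp_rot: [-179.9, -0.1, 138.7]
wrist_force: [0.3, 0.1, -0.2]
opening: 0.0424
[[-0.751  0.66  -0.002  0.446]
 [ 0.66   0.751  0.001  0.095]
 [ 0.002 -0.001 -1.     0.188]
 [ 0.     0.     0.     1.   ]]
door_bar [327.7 213.2] 0.84 [0.4521 0.1011 0.024 ]
lens_seat [399.4 218. ] 0.69 [0.4959 0.1459 0.028 ]
lens_seat [326.9 213.6] 0.69 [0.4512 0.1009 0.028 ]
lens_cell [180.8 339.4] 0.85 [ 0.4579 -0.1096  0.    ]
door_hinge [463.9 215.1] 0.81 [0.5328 0.1903 0.024 ]
knob_grip [ 26.6 421.7] 0.57 [ 0.4044 -0.1198  0.145 ]
```

View pics/w3.png

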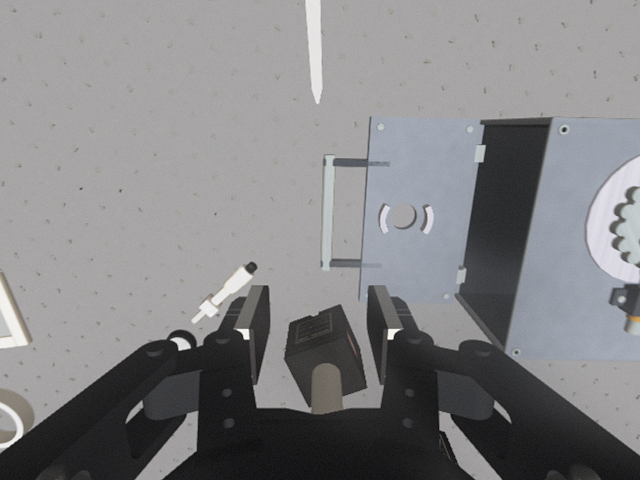

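Door lies open: bar at col ~327, holder arcs at cols 383 and 430 (row 217). The lens cell is partly hidden at (181,339), with the micrometer beside it from (196,322) to (255,266). Next: the gripper yaw options.

Run:
```python
from h import *
print(bot.get_obs()['q'].round(1)); K,P=cam('wrist')
print('mic near',atz(K,P,(196,322),.005).round(3),'far',atz(K,P,(255,266),.01).round(3),'seat',atz(K,P,(406.5,217.5),.038).round(4))
T=np.eye(4)
d,r=delta([.40,.0,.25]);
d,r=delta([.459,-.112,.15])
```

```text
[12.  -8.3 -8.3 90.4  0.1 53.3]
mic near [ 0.45  -0.075  0.005] far [0.445 0.014 0.01 ] seat [0.4919 0.1502 0.038 ]
delta cm [ -2.85 -10.14  -6.74] rot [0. 0. 0.]
delta cm [-14.74 -14.6    3.22] rot [0. 0. 0.]
```

```bash
python3 -m pendant '[[[-0.8,-2.6,-1.7,0,0,0,55],[-0.8,-2.6,-1.7,0,0,0,55],[-0.8,-2.6,-1.7,0,0,0,55],[-0.8,-2.6,-1.7,0,0,0.05,55],[0,0,0,0,0,0.12,55]]]' 30
python3 -m pendant '[[[0,0,0,0,0,0.12,55],[0,0,0,0,0,0.12,55],[0,0,0,0,0,0.12,55],[0,0,0,0,0,0.12,55],[0,0,0,0,0,0.12,55]]]'
python3 - <<'E'
from h import *
print(tool().round(3)); delta([.459,-.112,.13],down(0))
E
```

```text
time: 7.95
ee_pos: [0.3961, -0.007, 0.245]
tcp_rot: [-178.8, -0.8, 129.2]
wrist_force: [0.2, 0.8, 0.6]
opening: 0.0472
time: 8.37
ee_pos: [0.3934, -0.0094, 0.2402]
tcp_rot: [-178.1, 0.1, 93.3]
wrist_force: [0.2, -0.2, -0.3]
opening: 0.0468
[[-0.058  0.998 -0.033  0.393]
 [ 0.998  0.058 -0.003 -0.009]
 [-0.001 -0.033 -0.999  0.24 ]
 [ 0.     0.     0.     1.   ]]
delta cm [-10.61   6.31  10.83] rot [-0.033  0.002  0.058]
```

```bash
python3 -m pendant '[[[-2.6,1.55,2.4,-0.03,0,0.05,55],[-2.6,1.55,2.4,0,0,0,55],[-2.6,1.55,2.4,0,0,0,55],[-2.6,1.4,2.4,0,0,0,55],[0,0,0,0,0,0,55]]]' 30
python3 - <<'E'
from h import *
print(tool().round(3)); K,P=cam('wrist'); im=snap('wrist','w4.png')
for m in bot.mark_of('wrist','lens_cell')[:2]: p=atz(K,P,m['uv'],0); print(np.round(m['uv'],1),round(m['confidence'],2),p.round(4))
mm=bot.masks_of('wrist','lens_cell')[0]; e=mm['extent']; print(e,mm['confidence'],atz(K,P,((e[0]+e[2])/2,(e[1]+e[3])/2),.0055).round(4))
delta([*p[:2],.003],down(0))
E
```

```text
time: 8.78
ee_pos: [0.454, -0.1152, 0.135]
tcp_rot: [-179.6, 0.0, 90.1]
wrist_force: [-0.4, -0.3, -2.1]
opening: 0.047
[[-0.001  1.    -0.007  0.454]
 [ 1.     0.001 -0.001 -0.115]
 [-0.001 -0.007 -1.     0.135]
 [ 0.     0.     0.     1.   ]]
[323.6 211.8] 0.84 [ 0.4587 -0.1074  0.    ]
[306.4 109.6] 0.67 [ 0.4456 -0.0305  0.    ]
[304.7, 195.6, 342.5, 236.6] 0.91 [ 0.4586 -0.1096  0.0055]
delta cm [ 8.21 -0.8  13.73] rot [-0.002  0.001  0.002]
```

View pics/w4.png

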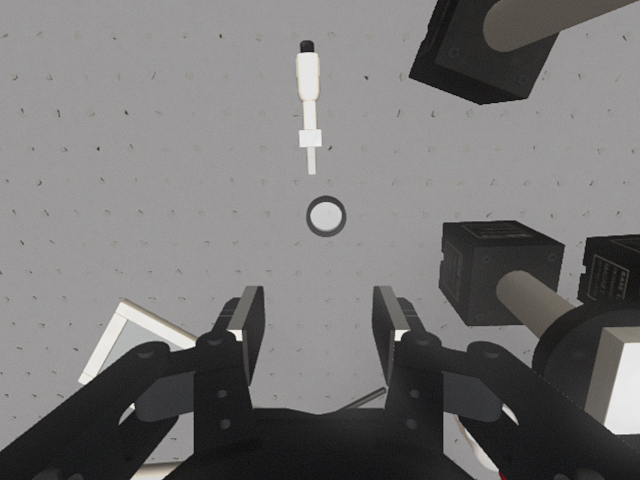

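Lens cell at (326,215), free between the fingers' columns (micrometer tip ends at row 174). Descend onto (0.4586, -0.109).

```bash
python3 -m pendant '[[[0.3,0.25,2.5,-0.007,0,0,55],[0.3,0.25,3,0,0,0,55],[0,0,3,0,0,0,55],[0,0,1.5,0,0,0,55],[0,0,0,0,0,0,55]]]' 30
python3 - <<'E'
from h import *
print(tool().round(4)); delta([.4586,-.109,.003],down(0))
E
```

```text
time: 9.35
ee_pos: [0.4617, -0.1027, 0.0436]
tcp_rot: [179.1, 0.1, 90.4]
wrist_force: [-1.1, 0.2, 0.1]
opening: 0.0473
[[-0.0067  0.9999  0.0151  0.4617]
 [ 1.      0.0067 -0.0022 -0.1027]
 [-0.0023  0.0151 -0.9999  0.0436]
 [ 0.      0.      0.      1.    ]]
delta cm [-0.62 -0.38  4.05] rot [0.015 0.002 0.007]
```

```bash
python3 -m pendant '[[[-0.6,-0.38,1.5,0.015,0,0,55],[0,0,1.2,0,0,0,55],[0,0,0.8,0,0,0,55],[0,0,0,0,0,0,55]]]' 30
python3 - <<'E'
from h import *
print(tool().round(4)); delta([.4586,-.109,.003],down(0))
E
```

```text
time: 9.68
ee_pos: [0.4595, -0.108, 0.0099]
tcp_rot: [179.8, 0.2, 90.6]
wrist_force: [-0.4, -0.1, -0.6]
opening: 0.0464
[[-0.0096  0.9999  0.0036  0.4595]
 [ 0.9999  0.0097 -0.0034 -0.108 ]
 [-0.0034  0.0036 -1.      0.0099]
 [ 0.      0.      0.      1.    ]]
delta cm [-0.1  -0.09  0.69] rot [0.004 0.003 0.01 ]
```

```bash
python3 -m pendant '[[[-0.1,-0.05,0.5,0,0,0,55],[0,0,0.2,0,0,0,55],[0,0,0,0,0,0,35],[0,0,0,0,0,0,25],[0,0,0,0,0,0,25]]]' 20
python3 -m pendant '[[[0,0,0,0,0,0,25],[0,0,0,0,0,0,25],[0,0,-0.7,0,0,0,25],[0,0,-2,0,0,0,25],[0,0,-3,0,0,0,25]]]' 20
python3 -c "
from h import *
K,P=cam('wrist'); im=bot.camera('wrist');cv2.imwrite('pics/w5.png',im[200:,150:500,::-1])"
```

```text
time: 10.1
ee_pos: [0.4602, -0.1095, 0.004]
tcp_rot: [179.6, 0.2, 90.5]
wrist_force: [0.3, -0.2, -0.8]
opening: 0.0292
time: 10.52
ee_pos: [0.4568, -0.1086, 0.0585]
tcp_rot: [-179.9, 0.1, 90.5]
wrist_force: [0.1, 0.5, -0.2]
opening: 0.0296
```

View pics/w5.png

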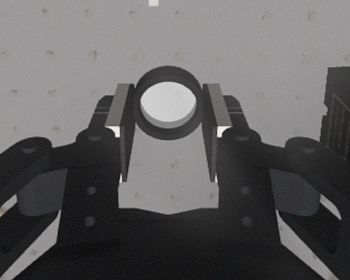

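Lens is held between the pads (centre ~ (318,303) full frame). Carry it past the platform on the robot's side.

```bash
python3 -m pendant '[[[0,-1.6,-3.6,0,0,0,25],[0.5,-1.6,-3.6,0,0,0,25],[1,-1.6,-3.6,0,0,0,25],[2,-0.8,-3.2,0,0,0,25],[3,0,-2.5,0,0,0,25]]]' 20
python3 -m pendant '[[[3.4,0,-1,0,0,0.02,25],[3.4,0,0,0,0,0.1,25],[0,0,0,0,0,0.12,25],[0,0,0,0,0,0.12,25],[0,0,0,0,0,0.12,25]]]'
python3 -m pendant '[[[0,0,0,0,0,0.12,25],[0,0,0,0,0,0.12,25],[0,0,0,0,0,0.12,25]]]'
python3 - <<'E'
from h import *
print(tool().round(3)); K,P=cam('wrist'); T=tool(); bot.camera('wrist')
m=bot.masks_of('wrist','lens_cell'); 
if m:
    e=m[0]['extent']; print(e,m[0]['confidence'])
    X=np.array(bot.get_calibration('wrist')['T_tool_cam']); o,d=ray(K,X,((e[0]+e[2])/2,(e[1]+e[3])/2)); print('lens in tool',(o+d*(-.0015-o[2])/d[2]).round(4))
delta([.4955,.1495,.13],down(-.736))
E
```

```text
time: 10.98
ee_pos: [0.3989, -0.0453, 0.2335]
tcp_rot: [179.8, 0.2, 90.2]
wrist_force: [1.6, 0.2, 0.6]
opening: 0.0292
time: 11.4
ee_pos: [0.3998, 0.0295, 0.2559]
tcp_rot: [178.8, -0.5, 62.3]
wrist_force: [0.5, -0.7, 0.1]
opening: 0.0297
time: 11.65
ee_pos: [0.3996, 0.0305, 0.2583]
tcp_rot: [179.0, -1.1, 40.8]
wrist_force: [-0.1, -0.1, 0.5]
opening: 0.0294
[[ 0.757  0.652  0.026  0.4  ]
 [ 0.653 -0.758 -0.002  0.031]
 [ 0.019  0.018 -1.     0.258]
 [ 0.     0.     0.     1.   ]]
[282.0, 265.0, 352.4, 341.9] 0.6
lens in tool [ 0.0001  0.001  -0.0015]
delta cm [14.8  -2.95 13.05] rot [ 0.019 -0.018 -0.12 ]
```

```bash
python3 -m pendant '[[[0,0,0,0.02,-0.018,-0.11,25],[2.2,-0.6,2.6,0,0,0,25],[2.2,-0.6,2.6,0,0,0,25],[2.2,-0.6,2.6,0,0,0,25],[2.2,-0.6,2.6,0,0,0,25]]]' 20
python3 -m pendant '[[[0,0,0,0,0,0,25]]]'
python3 - <<'E'
from h import *
T=tool();print(T.round(4)); K,P=cam('wrist'); im=snap('wrist','w6.png')
for t,z in [('lens_seat',.028),('door_hinge',.024),('door_bar',.024)]:
    for m in bot.mark_of('wrist',t)[:2]: print(t,np.round(m['uv'],1),round(m['confidence'],2),atz(K,P,m['uv'],z).round(4))
print('expect uv',proj(K,P,[.4955,.1495,.028]))
E
```

```text
time: 12.17
ee_pos: [0.444, 0.1123, 0.1598]
tcp_rot: [179.5, -0.6, 48.9]
wrist_force: [0.4, 1.0, 0.6]
opening: 0.0294
time: 12.25
ee_pos: [0.4433, 0.1142, 0.1549]
tcp_rot: [179.7, -0.3, 49.2]
wrist_force: [-0.4, -0.9, -1.4]
opening: 0.0295
[[ 6.527e-01  7.575e-01  7.500e-03  4.433e-01]
 [ 7.576e-01 -6.528e-01  9.000e-04  1.142e-01]
 [ 5.600e-03  5.100e-03 -1.000e+00  1.549e-01]
 [ 0.000e+00  0.000e+00  0.000e+00  1.000e+00]]
lens_seat [337.6 148.2] 0.88 [0.4945 0.1485 0.028 ]
door_hinge [342.8  62. ] 0.76 [0.5349 0.1908 0.024 ]
door_bar [333.6 231.3] 0.8 [0.4507 0.1006 0.024 ]
expect uv [337.77183479 146.16310921]
```

View pics/w6.png

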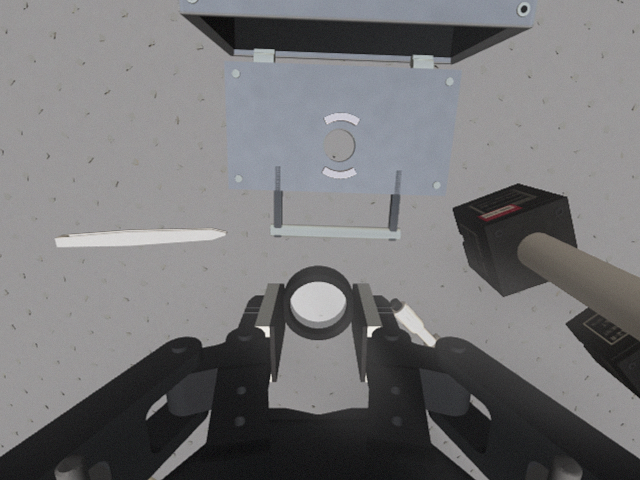

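Holder: floor hole centre at (339.5,146), arcs at rows 119 and 173. That agrees with the mark and the expected point to 2 mm.

Run:
```python
from h import *
K,P=cam('wrist'); a=atz(K,P,(339.5,146),.028); b=atz(K,P,(339.8,146),.036); print(a,b)
delta([.4955,.1492,.06],down(-.72))
```

```text
[0.49841002 0.14583055 0.028     ] [0.49840413 0.14631078 0.036     ]
delta cm [ 6.08  1.34 10.18] rot [ 0.01  -0.011  0.004]
```

```bash
python3 -m pendant '[[[2.0,0.4,2.4,0.01,-0.011,0.0,25],[2.0,0.4,2.4,0,0,0,25],[1.6,0.4,2.4,0,0,0,25],[0,0,1,0,0,0,25],[0,0,0,0,0,0,25]]]' 20
python3 -m pendant '[[[0,0,0,0,0,0,25],[0,0,0,0,0,0,25]]]'
python3 - <<'E'
from h import *
T=tool();print(T.round(4)); K,P=cam('wrist'); im=snap('wrist','w7.png')
for t,z in [('lens_seat',.028),('door_hinge',.024)]:
    for m in bot.mark_of('wrist',t)[:2]: print(t,np.round(m['uv'],1),round(m['confidence'],2),atz(K,P,m['uv'],z).round(4))
print('expect uv',proj(K,P,[.4958,.1488,.028]))
delta([.4958,.1488,.04],down(-.72))
E
```

```text
time: 12.87
ee_pos: [0.4963, 0.1447, 0.0874]
tcp_rot: [179.5, -0.7, 49.0]
wrist_force: [-0.1, -1.0, 1.1]
opening: 0.0291
time: 13.03
ee_pos: [0.4963, 0.1435, 0.0899]
tcp_rot: [179.4, -0.8, 49.0]
wrist_force: [-0.3, 0.5, -0.3]
opening: 0.0295
[[ 0.6554  0.7551  0.0165  0.4963]
 [ 0.7552 -0.6555  0.0038  0.1435]
 [ 0.0137  0.01   -0.9999  0.0899]
 [ 0.      0.      0.      1.    ]]
lens_seat [307.5 249.3] 0.93 [0.4955 0.1491 0.028 ]
lens_seat [316.6  29.5] 0.44 [0.5778 0.2353 0.028 ]
door_hinge [309.5 151.5] 0.98 [0.5345 0.1917 0.024 ]
expect uv [308.29842754 249.35697815]
delta cm [ 0.25 -0.45  5.  ] rot [ 0.01  -0.015  0.005]
```

View pics/w7.png

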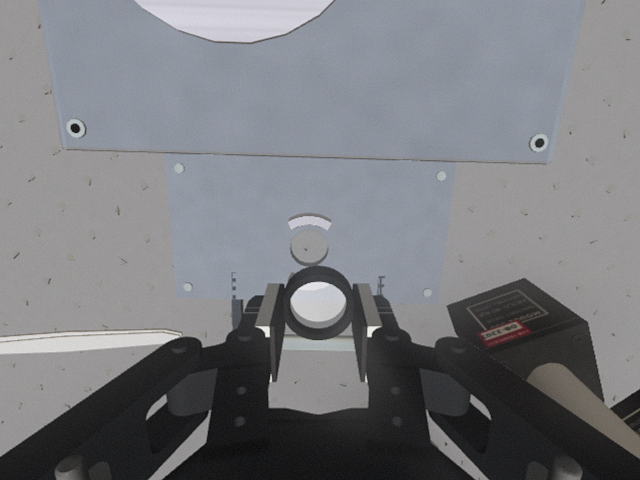

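Seat mark and expected point agree within 1 mm; the far arc and floor hole are at (309,222) and (309,246). Lower in stages.

```bash
python3 -m pendant '[[[0.25,-0.4,1.3,0.01,-0.015,0.005,25],[0,0,1.3,0,0,0,25],[0,0,1.2,0,0,0,25],[0,0,0.8,0,0,0,25],[0,0,0,0,0,0,25]]]' 20
python3 - <<'E'
from h import *
print(tool().round(4)); delta([.4956,.149,.032],down(-.72))
E
```

```text
time: 13.6
ee_pos: [0.4955, 0.1487, 0.0408]
tcp_rot: [180.0, -0.0, 48.7]
wrist_force: [-0.7, -0.2, -1.1]
opening: 0.0294
[[ 6.598e-01  7.515e-01  7.000e-04  4.955e-01]
 [ 7.515e-01 -6.598e-01 -3.000e-04  1.487e-01]
 [ 3.000e-04  7.000e-04 -1.000e+00  4.080e-02]
 [ 0.000e+00  0.000e+00  0.000e+00  1.000e+00]]
delta cm [ 0.03 -0.01  0.88] rot [ 0.001 -0.    -0.001]
```

```bash
python3 -m pendant '[[[0,0,0.4,0,0,0,25],[0,0,0.4,0,0,0,25],[0,0,0.2,0,0,0,25],[0,0,0,0,0,0,25]]]' 20
```

```text
time: 13.93
ee_pos: [0.4954, 0.1488, 0.0314]
tcp_rot: [179.9, -0.0, 48.7]
wrist_force: [0.1, -0.2, -0.4]
opening: 0.0293
```

```bash
python3 -m pendant '[[[0,0,0.15,0,0,0,25],[0,0,0.1,0,0,0,25],[0,0,0,0,0,0,25]]]' 20
```

```text
time: 14.18
ee_pos: [0.496, 0.149, 0.0313]
tcp_rot: [179.9, -0.2, 48.7]
wrist_force: [-0.7, 0.6, -0.7]
opening: 0.0293
```

```bash
python3 -m pendant '[[[0,0,0.3,0,0,0,25],[0,0,0.2,0,0,0,25],[0,0,0,0,0,0,25]]]' 20
```

```text
time: 14.43
ee_pos: [0.4968, 0.1494, 0.0305]
tcp_rot: [179.8, -0.4, 48.8]
wrist_force: [0.3, 0.6, -0.7]
opening: 0.0291
```

```bash
python3 -m pendant '[[[0,0,0,0,0,0,45],[0,0,0,0,0,0,48],[0,0,0,0,0,0,48],[0,0,-1,0,0,0,48],[0,0,-2,0,0,0,48]]]' 20
python3 -m pendant '[[[-1,0,-3,0,0,0,48],[-2,0,-3,0,0,0,48],[-2,0,-2,0,0,0,48],[-2,0,-1,0,0,0,48],[0,0,0,0,0,0,48]]]'
python3 -m pendant '[[[0,0,0,0,0,0,48]]]'
python3 - <<'E'
from h import *
print(tool().round(4)); K,P=cam('wrist'); im=snap('wrist','w8.png')
for t,z in [('lens_seat',.028),('lens_cell',.028)]:
    for m in bot.mark_of('wrist',t)[:2]: print(t,np.round(m['uv'],1),round(m['confidence'],2),atz(K,P,m['uv'],z).round(4))
E
```

```text
time: 14.85
ee_pos: [0.4946, 0.1487, 0.0571]
tcp_rot: [180.0, -0.1, 48.8]
wrist_force: [0.4, 0.1, -0.6]
opening: 0.0408
time: 15.27
ee_pos: [0.4469, 0.0947, 0.1556]
tcp_rot: [179.9, -0.2, 48.9]
wrist_force: [-0.1, -0.0, -0.4]
opening: 0.0411
time: 15.35
ee_pos: [0.4472, 0.0945, 0.1568]
tcp_rot: [179.8, -0.3, 48.8]
wrist_force: [0.3, 0.3, -0.2]
opening: 0.0409
[[ 0.6586  0.7525  0.0059  0.4472]
 [ 0.7525 -0.6586  0.0013  0.0945]
 [ 0.0049  0.0036 -1.      0.1568]
 [ 0.      0.      0.      1.    ]]
lens_cell [318.4 122.7] 0.66 [0.4996 0.1512 0.028 ]
```

View pics/w8.png

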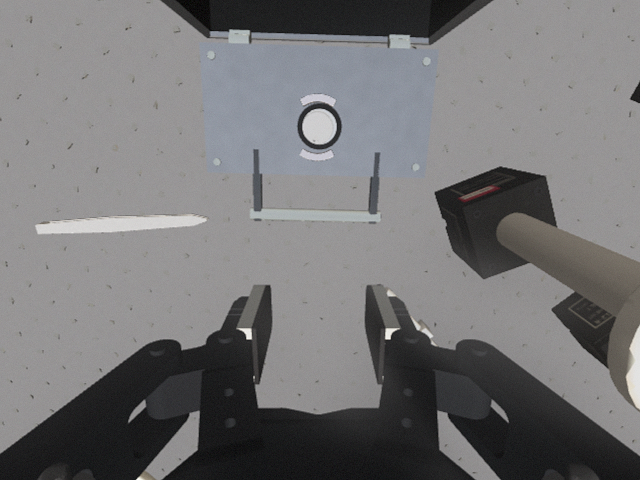

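Lens sits between the arcs (lens centre ~(320,126), arcs at rows 100 and 156). It was released at TCP z 0.0305, so it rests on the floor rather than on an arc. Now I'll turn back to pinch the bar.

```bash
python3 -m pendant '[[[0,0,0,0,0,-0.12,35],[0,0,0,0,0,-0.12,35],[0,0,0,0,0,-0.12,35],[0,0,0,0,0,-0.12,35],[0,0,0,0,0,-0.12,32]]]' 30
python3 -m pendant '[[[0,0,0,0,0,-0.12,32],[0,0,0,0,0,-0.12,32],[0,0,0,0,0,-0.12,32],[0,0,0,0,0,-0.12,32],[0,0,0,0,0,-0.12,32]]]'
python3 -m pendant '[[[0,0,0,0,0,-0.12,32],[0,0,0,0,0,-0.12,32],[0,0,0,0,0,-0.12,32],[0,0,0,0,0,0,32]]]'
python3 - <<'E'
from h import *
print(tool().round(4)); K,P=cam('wrist'); im=bot.camera('wrist')
for t,z in [('door_bar',.024),('lens_cell',.028),('lens_seat',.028)]:
    for m in bot.mark_of('wrist',t)[:2]: print(t,np.round(m['uv'],1),round(m['confidence'],2),atz(K,P,m['uv'],z).round(4))
delta([.4535,.0985,.01],down(.845))
E
```

```text
time: 15.92
ee_pos: [0.447, 0.0971, 0.1498]
tcp_rot: [-179.7, 0.1, 84.4]
wrist_force: [-0.3, -0.2, 0.3]
opening: 0.0274
time: 16.33
ee_pos: [0.4466, 0.0994, 0.1434]
tcp_rot: [-179.2, -0.3, 120.2]
wrist_force: [-0.4, -0.1, -0.6]
opening: 0.0269
time: 16.67
ee_pos: [0.4462, 0.1013, 0.1383]
tcp_rot: [-179.0, -0.9, 142.0]
wrist_force: [-0.2, 0.2, -0.3]
opening: 0.0271
[[-0.7884  0.6146 -0.024   0.4462]
 [ 0.6149  0.7886 -0.0043  0.1013]
 [ 0.0163 -0.0181 -0.9997  0.1383]
 [ 0.      0.      0.      1.    ]]
door_bar [325.6 236.9] 0.55 [0.4527 0.101  0.024 ]
lens_cell [409.1 245.2] 0.82 [0.4947 0.1469 0.028 ]
delta cm [-0.92  0.48 12.89] rot [-0.018 -0.015  0.054]
```

```bash
python3 -m pendant '[[[-0.9,0.4,2.5,-0.018,-0.015,0.05,26],[0,0,2.5,0,0,0,26],[0,0,2.5,0,0,0,26],[0,0,1,0,0,0,26],[0,0,0,0,0,0,26]]]' 30
python3 - <<'E'
from h import *
print(tool().round(4)); 
delta([.4535,.0985,.01],down(.845))
E
```

```text
time: 17.28
ee_pos: [0.4571, 0.099, 0.0523]
tcp_rot: [179.8, 0.2, 137.7]
wrist_force: [-0.1, 0.4, 0.4]
opening: 0.0224
[[-0.7402  0.6724  0.005   0.4571]
 [ 0.6724  0.7402  0.0011  0.099 ]
 [-0.003   0.0042 -1.      0.0523]
 [ 0.      0.      0.      1.    ]]
delta cm [ 0.25 -0.29  4.22] rot [ 0.004  0.003 -0.012]
```

```bash
python3 -m pendant '[[[0.2,-0.3,1.0,0,0,0,26],[0,0,1.2,0,0,0,26],[0,0,1,0,0,0,26],[0,0,0.6,0,0,0,26],[0,0,0,0,0,0,26]]]' 30
python3 - <<'E'
from h import *
print(tool().round(4)); 
delta([.4535,.0985,.01],down(.845))
E
```

```text
time: 17.7
ee_pos: [0.4556, 0.0987, 0.0154]
tcp_rot: [179.6, 0.3, 137.5]
wrist_force: [-0.2, -1.0, -0.4]
opening: 0.0225
[[-0.7374  0.6754  0.0082  0.4556]
 [ 0.6754  0.7374  0.0018  0.0987]
 [-0.0048  0.0069 -1.      0.0154]
 [ 0.      0.      0.      1.    ]]
delta cm [ 0.14 -0.15  0.53] rot [ 0.007  0.005 -0.016]
```

```bash
python3 -m pendant '[[[0.1,-0.15,0.5,0.007,0.005,-0.016,26],[0,0,0.1,0,0,0,10],[0,0,0,0,0,0,5],[0,0,0,0,0,0,5],[0,0,0,0,0,0,5]]]' 30
python3 arc.py
```

```text
time: 18.12
ee_pos: [0.4542, 0.0982, 0.0099]
tcp_rot: [-179.9, -0.0, 138.5]
wrist_force: [-0.3, -0.8, -1.7]
opening: 0.0088
theta 1.573 r 0.1218 lat -0.0011
```

```bash
python3 -m pendant '[[[0,0.04,-0.98,0,0,0,5],[0,0.12,-0.97,0,0,0,5],[0,0.2,-0.96,0,0,0,5],[0,0.27,-0.94,0,0,0,5],[0,0.34,-0.91,0,0,0,5]]]' 30; python3 arc.py
```

```text
time: 18.53
ee_pos: [0.461, 0.1056, 0.0604]
tcp_rot: [-179.9, -0.0, 138.4]
wrist_force: [4.5, 2.0, -7.7]
opening: 0.0084
theta 1.148 r 0.1226 lat -0.0012
```

```bash
python3 -m pendant '[[[0,0.43,-0.87,0,0,0,5],[0,0.5,-0.84,0,0,0,5],[0,0.57,-0.79,0,0,0,5],[0,0.63,-0.75,0,0,0,5],[0,0.69,-0.69,0,0,0,5]]]' 30; python3 arc.py;  python3 -m pendant '[[[0,0.74,-0.64,0,0,0,5],[0,0.79,-0.57,0,0,0,5],[0,0.83,-0.51,0,0,0,5],[0,0.87,-0.44,0,0,0,5],[0,0.9,-0.37,0,0,0,5]]]' 30; python3 arc.py
```

```text
time: 18.95
ee_pos: [0.4821, 0.1285, 0.1053]
tcp_rot: [180.0, 0.1, 138.4]
wrist_force: [4.2, -0.3, -11.4]
opening: 0.008
theta 0.702 r 0.1247 lat -0.0014
time: 19.37
ee_pos: [0.5116, 0.1605, 0.132]
tcp_rot: [-179.7, 0.2, 138.4]
wrist_force: [3.4, -3.5, -11.5]
opening: 0.0087
theta 0.295 r 0.1274 lat -0.0018
```

```bash
python3 -m pendant '[[[0,0.85,0.15,0,0,0,5],[0,0.85,0.1,0,0,0,5],[0,0.8,0,0,0,0,5],[0,0.6,0,0,0,0,5],[0,0.5,0,0,0,0,5]]]' 30; python3 arc.py
```

```text
time: 19.78
ee_pos: [0.5372, 0.1883, 0.1377]
tcp_rot: [-179.7, 0.5, 138.3]
wrist_force: [-17.3, -22.3, 6.3]
opening: 0.0085
theta -0.006 r 0.1276 lat -0.0022
```

```bash
python3 -m pendant '[[[0,0.4,0,0,0,0,5],[0,0.4,0,0,0,0,5],[0,0.3,0,0,0,0,5]]]' 30; python3 arc.py
```

```text
time: 20.03
ee_pos: [0.5369, 0.188, 0.1378]
tcp_rot: [-178.1, 0.5, 138.1]
wrist_force: [-10.4, -13.1, 2.8]
opening: 0.0087
theta -0.002 r 0.1277 lat -0.0022
```

Door is against its shut stop (push 22 N). Release and rise, then turn to the knob; grip options were checked against joint 6 range (tool yaw ≈ 256° start, ≈188° end).

```bash
python3 -m pendant '[[[0,0,0,0,0,0,30],[0,0,0,0,0,0,30],[0,0,-1,0,0,0,30],[0,0,-3,0,0,0,30],[0,0,-3.5,0,0,0,30]]]' 30; python3 -m pendant '[[[0,0,-3.5,0,0,0,40],[0,0,-2,0,0,0,40],[0,0,0,0,0,-0.05,40],[0,0,0,0,0,0,40]]]'
python3 - <<'E'
from h import *
print(tool().round(4)); K,P=cam('wrist'); im=snap('wrist','w9.png')
for t,z in [('door_bar',.146),('knob_grip',.145),('wing_knob',.1165)]:
    for m in bot.mark_of('wrist',t)[:2]: print(t,np.round(m['uv'],1),round(m['confidence'],2),atz(K,P,m['uv'],z).round(4))
for t in ['wing_knob']:
    for m in bot.masks_of('wrist',t)[:1]:
        c,wh,a=cv2.minAreaRect(np.argwhere(m['pixels'])[:,::-1].astype(np.float32)); print(m['extent'],m['confidence'],c,wh,a)
E
```

```text
time: 20.45
ee_pos: [0.5361, 0.191, 0.2101]
tcp_rot: [-177.8, 0.1, 138.2]
wrist_force: [0.4, 0.5, 0.5]
opening: 0.0257
time: 20.78
ee_pos: [0.5392, 0.1957, 0.2799]
tcp_rot: [-178.7, 0.3, 141.2]
wrist_force: [-1.5, -0.0, 0.1]
opening: 0.0343
[[-0.7798  0.6259 -0.01    0.5392]
 [ 0.626   0.7796 -0.0216  0.1957]
 [-0.0057 -0.0231 -0.9997  0.2799]
 [ 0.      0.      0.      1.    ]]
door_bar [315.7 220.2] 0.55 [0.5363 0.1918 0.146 ]
knob_grip [420.4 196.7] 0.62 [0.5725 0.2677 0.145 ]
wing_knob [412.2 193.1] 0.8 [0.5746 0.2663 0.1165]
[375.9, 154.7, 454.5, 228.3] 0.82 (412.1269836425781, 190.28236389160156) (73.78111267089844, 76.66036224365234) 30.256441116333008
```

View pics/w9.png

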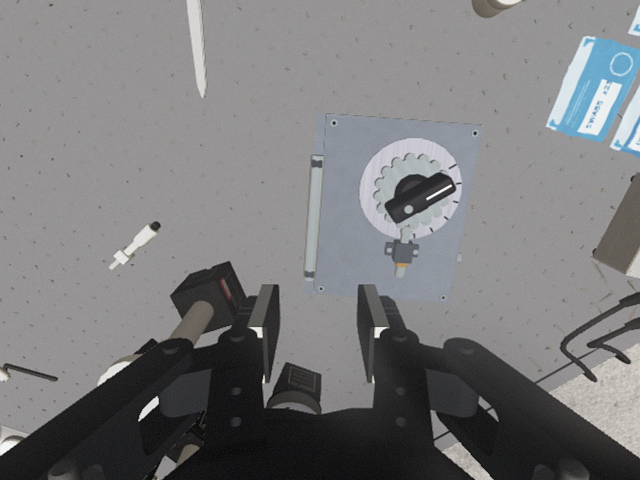

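Door upright and shut (bar at col ~314, same place as at the start). Wing runs from (390,212) to (455,181) with the white line on the upper-right half.

Run:
```python
from h import *
K,P=cam('wrist'); im=cv2.imread('pics/w9.png')
g=cv2.cvtColor(im,cv2.COLOR_BGR2GRAY); 
# dark pixels & white pointer line near the wing
sub=g[150:235,375:470]; print('line px')
ys,xs=np.where(g[170:205,420:460]>190); pts=np.c_[xs+420,ys+170].astype(float)
W=np.array([atz(K,P,p,.157)[:2] for p in pts]); u,s,v=np.linalg.svd(W-W.mean(0)); print(len(W),W.mean(0),s,np.degrees(np.arctan2(v[0,1],v[0,0])))
a,b=[atz(K,P,p,.157) for p in [(390,212),(455,181)]]; d=b-a; print(a,b,np.degrees(np.arctan2(d[1],d[0])),np.linalg.norm(d),(a+b)/2)
for e in [((388,203),(450,173)),((395,222),(456,187))]:
    a,b=[atz(K,P,p,.157) for p in e]; d=b-a; print(np.degrees(np.arctan2(d[1],d[0])))
delta([.5718,.2672,.23],down(0))
```

```text
line px
302 [0.57420169 0.28675135] [0.13700556 0.09529066] -42.2237891325854
[0.561957   0.24107487 0.157     ] [0.57240863 0.29123917 0.157     ] 78.23090988699118 0.05124151684685563 [0.56718282 0.26615702 0.157     ]
78.33561260245907
83.19202261366603
delta cm [1.96 7.85 4.45] rot [-0.024  0.016  0.891]
```

```bash
python3 -m pendant '[[[0.7,2.6,0,-0.02,0.016,0,45],[0.7,2.6,0,0,0,0,45],[0.7,2.6,0,0,0,-0.02,45],[0,0,0,0,0,-0.12,45],[0,0,0,0,0,-0.12,45]]]' 30
python3 -m pendant '[[[0,0,0,0,0,-0.12,45],[0,0,0,0,0,-0.12,45],[0,0,0,0,0,-0.12,45],[0,0,0,0,0,-0.12,45],[0,0,0,0,0,-0.12,45]]]'
python3 -m pendant '[[[0,0,0,0,0,-0.12,45],[0,0,0,0,0,-0.12,45],[0,0,0,0,0,-0.12,45],[0,0,0,0,0,-0.12,45],[0,0,0,0,0,-0.12,45]]]'
python3 -m pendant '[[[0,0,0,0,0,-0.12,45],[0,0,0,0,0,-0.12,45],[0,0,0,0,0,-0.12,45],[0,0,0,0,0,-0.12,45],[0,0,0,0,0,0,45]]]'
python3 - <<'E'
from h import *
print(bot.get_obs()['q'].round(1));delta([.57,.267,.21],down(np.radians(169)))
E
```

```text
time: 21.45
ee_pos: [0.5711, 0.2708, 0.2712]
tcp_rot: [-179.5, -1.1, 155.8]
wrist_force: [-0.4, -0.7, 0.8]
opening: 0.0382
time: 21.87
ee_pos: [0.5701, 0.2717, 0.2642]
tcp_rot: [179.8, -1.8, -168.4]
wrist_force: [0.2, 0.8, 0.2]
opening: 0.0384
time: 22.28
ee_pos: [0.5687, 0.2712, 0.2586]
tcp_rot: [178.6, -1.8, -132.5]
wrist_force: [0.7, 0.4, 1.2]
opening: 0.0388
time: 22.7
ee_pos: [0.5672, 0.2705, 0.2531]
tcp_rot: [177.5, -1.2, -103.6]
wrist_force: [-0.1, 0.9, -0.1]
opening: 0.0384
[ 25.2  20.2  30.4 103.    0.6 -51.2]
delta cm [ 0.19 -0.54  4.3 ] rot [ 0.045 -0.02  -0.046]
```

```bash
python3 -m pendant '[[[0.2,-0.5,1.5,0.045,-0.02,-0.046,45],[0,0,1.5,0,0,0,45],[0,0,0.5,0,0,0,45],[0,0,0,0,0,0,45],[0,0,0,0,0,0,45]]]' 30
python3 - <<'E'
from h import *
print(tool().round(4)); K,P=cam('wrist'); np.savez('p10.npz',K=K,P=P); im=snap('wrist','w10.png')
for t,z in [('knob_grip',.145),('wing_knob',.1165)]:
    for m in bot.mark_of('wrist',t)[:2]: print(t,np.round(m['uv'],1),round(m['confidence'],2),atz(K,P,m['uv'],z).round(4))
delta([.57,.267,.13],down(np.radians(169)))
E
```

```text
time: 23.12
ee_pos: [0.5701, 0.2667, 0.2131]
tcp_rot: [179.8, -0.2, -101.9]
wrist_force: [0.4, 0.4, 0.8]
opening: 0.0381
[[-0.2068 -0.9784 -0.0039  0.5701]
 [-0.9784  0.2068 -0.0024  0.2667]
 [ 0.0031  0.0033 -1.      0.2131]
 [ 0.      0.      0.      1.    ]]
knob_grip [319.4 249.5] 0.64 [0.5701 0.2657 0.145 ]
wing_knob [317.5 237.3] 0.64 [0.5714 0.2663 0.1165]
delta cm [-0.01  0.05  8.39] rot [ 0.002 -0.002 -0.015]
```

View pics/w10.png

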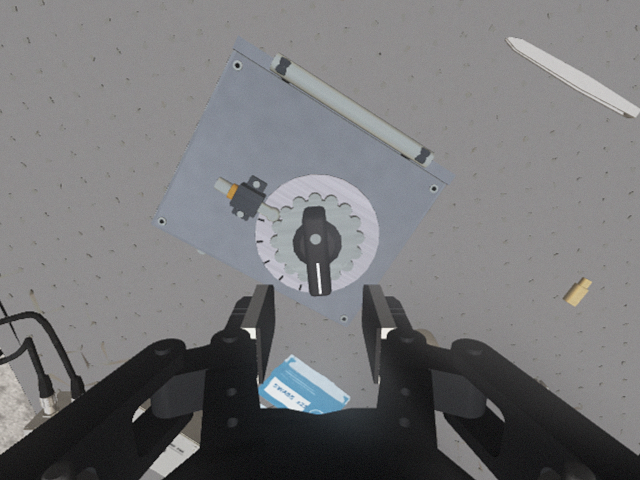

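The wing is now nearly vertical between the fingers, from (314,208) to (319,295) (about 81° world), with the stop marks clockwise to its left. Descend and grip.

```bash
python3 -m pendant '[[[0,0.05,2.4,0,0,-0.04,42],[0,0,2.4,0,0,0,42],[0,0,2,0,0,0,42],[0,0,1,0,0,0,42],[0,0,0,0,0,0,42]]]' 30
python3 - <<'E'
from h import *
print(tool().round(4)); delta([.5702,.2662,.13],down(np.radians(170.5)))
E
```

```text
time: 23.68
ee_pos: [0.5727, 0.2684, 0.1384]
tcp_rot: [-179.7, 0.2, -99.6]
wrist_force: [-0.1, -0.2, 0.4]
opening: 0.036
[[-0.1667 -0.986   0.005   0.5727]
 [-0.986   0.1667  0.0019  0.2684]
 [-0.0027 -0.0046 -1.      0.1384]
 [ 0.      0.      0.      1.    ]]
delta cm [0.26 0.21 0.83] rot [-0.005  0.003 -0.002]
```

```bash
python3 -m pendant '[[[0.25,0.2,0.4,-0.005,0.003,0,42],[0,0,0.4,0,0,0,42],[0,0,0,0,0,0,42]]]' 30
python3 -m pendant '[[[0,0,0,0,0,0,14],[0,0,0,0,0,0,10],[0,0,0,0,0,0,10],[0,0,0,0,0,0,10],[0,0,0,0,0,0,10]]]' 80
python3 - <<'E'
from h import *
o=bot.get_obs(); print(tool().round(4),o['torque'].round(3),o['tcp_rot'].round(2),o['q'].round(1))
E
```

```text
time: 23.93
ee_pos: [0.571, 0.2665, 0.1325]
tcp_rot: [-179.9, 0.0, -99.6]
wrist_force: [0.5, 0.2, -1.0]
opening: 0.0356
time: 24.35
ee_pos: [0.5708, 0.2668, 0.1343]
tcp_rot: [-179.9, 0.1, -99.6]
wrist_force: [-0.2, -0.5, -3.0]
opening: 0.0122
[[-0.1666 -0.986   0.0013  0.5708]
 [-0.986   0.1666  0.0012  0.2668]
 [-0.0014 -0.0011 -1.      0.1343]
 [ 0.      0.      0.      1.    ]] [-0.071  0.001  0.287] [-1.7994e+02  8.0000e-02 -9.9590e+01] [ 25.   15.1  10.9  85.7   0.  -55.4]
```

Gripped (12.2 mm). Now turn clockwise in small rows, reading torque after each.

```bash
cat > st.py <<'E'
from h import *
o=bot.get_obs(); print('t',round(float(o['time']),2),'turn',round(np.radians((-99.6-o['tcp_rot'][2])%360),3),'Tz',o['torque'][2].round(3),'F',np.round(o['wrist_force'],1),'p',np.round(o['ee_pos'],4))
E
python3 -m pendant '[[[0,0,0,0,0,0.06,10]]]' 100 >/dev/null; python3 st.py
python3 -m pendant '[[[0,0,0,0,0,0.06,10]]]' 100 >/dev/null; python3 st.py
python3 -m pendant '[[[0,0,0,0,0,0.06,10]]]' 100 >/dev/null; python3 st.py
python3 -m pendant '[[[0,0,0,0,0,0.06,10]]]' 100 >/dev/null; python3 st.py
python3 -m pendant '[[[0,0,0,0,0,0.06,10]]]' 100 >/dev/null; python3 st.py
python3 -m pendant '[[[0,0,0,0,0,0.06,10]]]' 100 >/dev/null; python3 st.py
python3 -m pendant '[[[0,0,0,0,0,0.06,10]]]' 100 >/dev/null; python3 st.py
python3 -m pendant '[[[0,0,0,0,0,0.06,10]]]' 100 >/dev/null; python3 st.py
```

```text
t 24.43 turn 0.059 Tz 0.253 F [-1.5  0.  -1.6] p [0.5708 0.2669 0.1344]
t 24.52 turn 0.121 Tz 0.251 F [-1.6 -0.5 -2.5] p [0.5708 0.2668 0.1343]
t 24.6 turn 0.184 Tz 0.264 F [-0.5  0.1 -3.2] p [0.5708 0.2668 0.1344]
t 24.68 turn 0.247 Tz 0.206 F [-0.7 -0.3 -2.6] p [0.5708 0.2668 0.1344]
t 24.77 turn 0.31 Tz 0.207 F [-1.5  0.5 -2.1] p [0.5708 0.2668 0.1344]
t 24.85 turn 0.373 Tz 0.302 F [-0.5  0.9 -3. ] p [0.5708 0.2668 0.1344]
t 24.93 turn 0.436 Tz 0.39 F [-1.4 -0.7 -2.4] p [0.5708 0.2668 0.1344]
t 25.02 turn 0.498 Tz 0.291 F [-0.2 -0.5 -2.6] p [0.5708 0.2668 0.1344]
```

First click: torque falls to 0.21, then rises sharply at a turn of about 0.37 (nominal 0.393). The offset is small.

```bash
r(){ python3 st.py; }
python3 -m pendant '[[[0,0,0,0,0,0.05,10]]]' 100 >/dev/null; r
python3 -m pendant '[[[0,0,0,0,0,0.05,10]]]' 100 >/dev/null; r
python3 -m pendant '[[[0,0,0,0,0,0.05,10]]]' 100 >/dev/null; r
python3 -m pendant '[[[0,0,0,0,0,0.05,10]]]' 100 >/dev/null; r
python3 -m pendant '[[[0,0,0,0,0,0.05,10]]]' 100 >/dev/null; r
python3 -m pendant '[[[0,0,0,0,0,0.05,10]]]' 100 >/dev/null; r
python3 -m pendant '[[[0,0,0,0,0,0.05,10]]]' 100 >/dev/null; r
python3 -m pendant '[[[0,0,0,0,0,0.05,10]]]' 100 >/dev/null; r
python3 -m pendant '[[[0,0,0,0,0,0.05,10]]]' 100 >/dev/null; r
python3 -m pendant '[[[0,0,0,0,0,0.05,10]]]' 100 >/dev/null; r
```

```text
t 25.1 turn 0.551 Tz 0.248 F [-0.9 -1.  -2.3] p [0.5708 0.2668 0.1343]
t 25.18 turn 0.604 Tz 0.23 F [-0.4 -0.2 -2.5] p [0.5708 0.2668 0.1343]
t 25.27 turn 0.656 Tz 0.239 F [-1.1 -0.2 -1.9] p [0.5707 0.2668 0.1343]
t 25.35 turn 0.709 Tz 0.158 F [-0.4  0.2 -2.7] p [0.5707 0.2668 0.1343]
t 25.43 turn 0.761 Tz 0.263 F [ 0.   0.9 -3.4] p [0.5707 0.2668 0.1344]
t 25.52 turn 0.814 Tz 0.366 F [-0.8  0.3 -2.7] p [0.5707 0.2668 0.1343]
t 25.6 turn 0.866 Tz 0.372 F [ 0.  -0.1 -2.8] p [0.5707 0.2668 0.1343]
t 25.68 turn 0.918 Tz 0.315 F [ 0.   0.6 -3.2] p [0.5707 0.2668 0.1343]
t 25.77 turn 0.971 Tz 0.346 F [-0.3 -0.4 -2.9] p [0.5707 0.2668 0.1344]
t 25.85 turn 1.023 Tz 0.242 F [-1.  -0.1 -2.2] p [0.5707 0.2668 0.1344]
```

```bash
r(){ python3 st.py; }
python3 -m pendant '[[[0,0,0,0,0,0.04,10]]]' 100 >/dev/null; r
python3 -m pendant '[[[0,0,0,0,0,0.04,10]]]' 100 >/dev/null; r
python3 -m pendant '[[[0,0,0,0,0,0.04,10]]]' 100 >/dev/null; r
python3 -m pendant '[[[0,0,0,0,0,0.02,10]]]' 100 >/dev/null; r
python3 -m pendant '[[[0,0,0,0,0,0,10]]]' 100 >/dev/null; r
```

```text
t 25.93 turn 1.066 Tz 0.213 F [-1.1  0.  -1.9] p [0.5707 0.2667 0.1344]
t 26.02 turn 1.108 Tz 0.208 F [-0.2  0.1 -2.4] p [0.5707 0.2668 0.1344]
t 26.1 turn 1.15 Tz 0.154 F [-0.2 -0.  -2.6] p [0.5707 0.2667 0.1343]
t 26.18 turn 1.171 Tz 0.466 F [-0.4  0.  -2.8] p [0.5707 0.2668 0.1344]
t 26.27 turn 1.172 Tz 0.356 F [-0.7 -0.6 -3.2] p [0.5707 0.2668 0.1344]
```

The third click's sharp rise came at a turn of about 1.16. Hold and check for creep, plus a top-view check on the lens/door.

```bash
python3 -m pendant '[[[0,0,0,0,0,0,10],[0,0,0,0,0,0,10],[0,0,0,0,0,0,10],[0,0,0,0,0,0,10],[0,0,0,0,0,0,10]]]' 100; python3 st.py
python3 - <<'E'
from h import *
K,P=cam('top'); im=snap('top','top1.png')
for m in bot.mark_of('top','door_bar')[:1]: print('bar',np.round(m['uv'],1),m['confidence'],'at start [278.1 235.9]')
print('lens masks',[(np.round(m['extent']),round(m['confidence'],2)) for m in bot.masks_of('top','lens_cell')[:2]])
a=cv2.imread('pics/top0.png').astype(int);b=cv2.imread('pics/top1.png').astype(int)
for n,(x,y) in dict(ring=(469,299),bottle=(453,222),mic=(360,278),jar=(181,258),hex=(457,265)).items():
    print(n,np.abs(a-b)[y-12:y+12,x-12:x+12].mean().round(1))
E
python3 st.py
```

```text
time: 26.68
ee_pos: [0.5707, 0.2668, 0.1343]
tcp_rot: [-179.9, 0.0, -166.5]
wrist_force: [-0.7, 0.1, -2.6]
opening: 0.0119
t 26.68 turn 1.168 Tz 0.267 F [-0.7  0.1 -2.6] p [0.5707 0.2668 0.1343]
bar [274.4 233.4] 0.73 at start [278.1 235.9]
lens masks []
ring 7.6
bottle 7.3
mic 7.5
jar 7.7
hex 6.8
t 26.83 turn 1.168 Tz 0.273 F [-1.5  0.3 -3.8] p [0.5707 0.2668 0.1344]
```

```bash
python3 -c "
from workcell import bot
print(bot.job_done())"; python3 st.py
```

```text
the job is handed in; nothing more can be done
None
the job is handed in; nothing more can be done
```

The lens cell is in the holder, the door is shut, and the knob is held in the third click stop with a 100 N grip. I handed the job in at about 27 s of the 72 s, and no verdict was reported.

**Checks**
- **Door open:** it reached its lower stop, at about 1.57 rad worked out from the tool position.
- **Lens cell:** after release the picture showed it between the two holder arcs, about 2 mm from the seat point. I did not look inside after the door was shut, and the top view showed no lens left outside.
- **Door shut:** I pushed it against its stop with about 28 N (horizontal). The wrist picture afterwards showed the bar back where it started.
- **Knob:** the torque rose sharply at turns of about 0.37, 0.77 and 1.16 rad. It is held at 1.168 rad without creeping; the nominal third stop is 1.178 rad.
- **Bystanders:** small patches of the top picture around all five showed only even, noise-like differences from the start.

**Disagreements**
- **Box yaw:** I measured about 0.83 rad, while the description says 0.2 to 0.5. Two cameras agreed, so I used the measured value.
- **First bar pinch:** it was about 14 mm too high, so I redid it.
- **Grip on closing:** the fingers slid about 5 mm up the bar as the door closed.
- **Bar in the last top view:** the network's mark was about 4 pixels from its starting place. The gripper may have partly hidden the bar, and I did not check this further.

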